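Cover the muffins on the warming tray

TASK

Lift every muffin out of the tin and set it upright in the middle of a plate of its own on the warming tray, and put over each one the dome cover whose knob has the colour of that plate, sitting flat and accurately centred on the plate. When all the muffins are covered, turn the warmer's dial clockwise past its click to on. Leave the plates on the tray and do not knock over the salt or pepper shaker; a spare plate and cover may stay as they are.

Things in the scene. Friction and masses are not known exactly. Their poses are not given: they have to be found in the camera images.
- muffin0: baked muffin, 52 high, golden brown with red berries: stem 36 across up to 27 above its underside, then a cap 46 across (27 to 45 up, the part to grip). Starts upright in a cavity of the tin. Origin: centre of its underside, z up its axis. There are three or four muffins; an absent one reads None
- muffin1: baked muffin, 52 high, golden brown with red berries: stem 36 across up to 27 above its underside, then a cap 46 across (27 to 45 up, the part to grip). Starts upright in a cavity of the tin. Origin: centre of its underside, z up its axis. There are three or four muffins; an absent one reads None
- muffin2: baked muffin, 52 high, golden brown with red berries: stem 36 across up to 27 above its underside, then a cap 46 across (27 to 45 up, the part to grip). Starts upright in a cavity of the tin. Origin: centre of its underside, z up its axis. There are three or four muffins; an absent one reads None
- muffin3: baked muffin, 52 high, golden brown with red berries: stem 36 across up to 27 above its underside, then a cap 46 across (27 to 45 up, the part to grip). Starts upright in a cavity of the tin. Origin: centre of its underside, z up its axis. There are three or four muffins; an absent one reads None
- plate_red: red round stoneware plate, 116 across, 12 thick, its white middle 79 across, flat top, loose on the warming tray. Origin: centre of its underside (its top is 12 above)
- cover_red: metal dome cover with a red knob and a red band at its rim: 78 across, open below, inside 70 across and 58 deep, top of dome 65 up; the knob on top, 22 across, stands from 64 to 96 above the rim. 150 g. Origin: centre of the rim's plane (underside), z up. Starts on the table
- plate_blue: blue round stoneware plate, 116 across, 12 thick, its white middle 79 across, flat top, loose on the warming tray. Origin: centre of its underside (its top is 12 above)
- cover_blue: metal dome cover with a blue knob and a blue band at its rim: 78 across, open below, inside 70 across and 58 deep, top of dome 65 up; the knob on top, 22 across, stands from 64 to 96 above the rim. 150 g. Origin: centre of the rim's plane (underside), z up. Starts on the table
- plate_yellow: yellow round stoneware plate, 116 across, 12 thick, its white middle 79 across, flat top, loose on the warming tray. Origin: centre of its underside (its top is 12 above)
- cover_yellow: metal dome cover with a yellow knob and a yellow band at its rim: 78 across, open below, inside 70 across and 58 deep, top of dome 65 up; the knob on top, 22 across, stands from 64 to 96 above the rim. 150 g. Origin: centre of the rim's plane (underside), z up. Starts on the table
- plate_green: green round stoneware plate, 116 across, 12 thick, its white middle 79 across, flat top, loose on the warming tray. Origin: centre of its underside (its top is 12 above)
- cover_green: metal dome cover with a green knob and a green band at its rim: 78 across, open below, inside 70 across and 58 deep, top of dome 65 up; the knob on top, 22 across, stands from 64 to 96 above the rim. 150 g. Origin: centre of the rim's plane (underside), z up. Starts on the table
- warmer: electric warming tray, 250 (x) by 340 (y) by 40 high: a black flat deck, 40 above the table, on its +y part, carrying the four plates in two rows 120 apart; an aluminium strip with the dial at its -y end. Origin: centre of its underside on the table
- tin: dark muffin tin, 170 by 170 by 22 high, with 2 by 2 open cavities 42 across and 18 deep, 85 apart. Origin: centre of its underside
- dial_grip (a point): point on the dial's axis, at the height to grip (72 above the table). The dial is a black bar grip 42 long and 14 wide, rising 13 above this point and reaching 23 below it, where its foot disc (44 across) begins; x runs along the bar and turns with it (white pointer at the -x end), z up
- dial (a joint): the dial's angle, rad: 0 = off; grows clockwise seen from above to 1.2 = on (pointer at the red mark). It springs back until half way (0.6), then clicks over to on
- salt: white salt shaker with a metal top, 32 across, 58 high, a bystander. Origin: centre of its underside
- pepper: dark wooden pepper shaker with a metal top, 32 across, 58 high, a bystander. Origin: centre of its underside
Mind the look-alikes: they are no part of the job. What is shaped like the cover_red but orange or pink is not meant.

How it is judged:
By the outcome, as a careful person would: the job done as asked, in the order asked, and still so for the second after the job is handed in, with the robot touching nothing.
Of muffin0, muffin1, muffin2, muffin3 only 3 to 4 are there at a start; the rules pass over those that are not, and their reading is None.
At some moment in a run one of cover_red, cover_blue, cover_yellow, cover_green may be knocked a few centimetres aside while the robot is not near it.
It also fails if it takes over 210 s, if anything falls off the work surface, if the arm or the gripper's body presses on something with over 40 N, if the wrist force passes 120 N, or if a joint passes its speed limit or range.

ROBOT

A 7-joint arm with a two-finger parallel gripper is mounted at the origin on the work surface. World frame = base frame: x ahead of the robot, y to its left, z up, the work surface at z = 0. Lengths are in m, angles in rad, forces in N, time in s.
With the tool pointing down it reaches from about 0.425 to 0.925 m from the base axis. Payload 6.8 kg.
Tool frame: the origin (TCP) lies on the front face of the gripper's body, between the roots of the fingers; the fingertips stand 73 mm ahead of it and the grasp point (between the pads) lies 54 mm ahead of it (env.nose_length is the distance from the TCP to the fingertips, in m); z points along the fingers, y is the line along which they close (so a half turn about z gives the same grasp; the last joint's range is limited). The gripper opens to 85 mm and grips with 20 to 120 N. Pads are 22 mm wide; open, the fingers measure 114 mm over their backs; the gripper's body (76 mm by 85 mm) begins 54 mm behind the grasp point. The pads swing forward as they close: fully open they stand 13 mm farther back than shut.
Start: joints at [1.181, 0.477, 0.022, 1.555, -0.011, 1.109, -0.083], TCP at [0.188, -0.648, 0.304] pointing down, gripper open.
Joint ranges: [-2.96, 2.96], [-0.34, 2.1], [-1.41, 1.46], [0.24, 2.44], [-1.37, 4.51], [0.17, 1.92], [-2.96, 2.96]. Speed limits (rad/s): [2.39, 2.39, 3.14, 3.14, 3.14, 3.14, 3.14].

INTERFACE

Orientations are given as a unit quaternion [w, x, y, z].
In Python, from cell import env, kin, camera, calibration, job gives the robot as it stands. The module is installed in compiled form; this text tells all that it offers. Calls block until the motion is done:
- env.reach(position, orientation): joint-space move of the TCP to a pose.
- env.movel(position, velocity=0.15, rot=None, stop_force=None): straight line of the TCP; rot=None keeps the orientation; velocity is the mean speed in m/s. With stop_force (N) it stops when the force on the tool has changed by that much, and returns True; else False.
- env.goto_joints(angles): joint-space move.
- env.grip(opening, f_grip=None): finger opening in m; f_grip is the grip in N (None keeps the last); returns when the fingers have stopped.
- env.dwell(seconds).
- kin.inverse_kinematics(position, orientation): joint angles nearest the present ones, or None.
- env.get_state(): the state.
- camera(name): name is "scene" or "top" or "wrist"; returns (picture, depth): 384x512x3 uint8, blue, green, red; 384x512 float32, m along the optical axis (not along the pixel's ray), 0 where there is no reading.
- calibration(name): a dict with "fx", "fy", "cx", "cy" (pixels), "k1" (the pictures are not rectified: a ray, as slopes to the right and down, at radius r is drawn at 1 + k1 r^2 times it, then the intrinsics apply), "rvec" (rotation vector, rad) and "tvec" (3), from world to camera coordinates, as OpenCV has them. Camera axes: x right, y down, z forward; pixel columns grow to the right and rows downward; lengths in m; the calibration is good to about 2 mm. A picture is of the moment at which its call begins: read the wrist's pose just before it. calibration takes no time and is no camera call; for the wrist camera it gives the pose at the moment of the call.
A pose or a line that the arm cannot do raises env.PlanningError and nothing moves.
- job.job_done(): hands the job in; it is judged then, once.
The state is a dict: "time": time; "qpos": joint angles; "joint_velocities": joint speeds; "joint_torque": joint torques, N m; "tcp_pos": TCP position; "orientation": TCP orientation; "force": force on the tool from outside, world axes, zero at the start; "torque": the same for the moment, N m; "opening": finger opening in m; "gripper_force": force on a finger pad.
Only numpy, scipy, OpenCV 4.12 (cv2) and the standard library are available. Lean on these libraries where they do the work, as an engineer would, in place of code of your own. Each camera call takes 0.05 s, during which the arm holds its last target. There are 200 camera calls.

## Working session

There is one attempt and no reset: what is moved stays moved. The work goes in short steps, each a Python script; the robot and the scene stay as the last script left them, time stands still between calls to the robot, and variables do not carry over. Pictures are saved under pics/ and viewed, at most 14 in all, crops included, and the job is handed in when it is done.

```bash
mkdir -p pics; ls
python3 - <<'E'
from cell import env, kin, camera, calibration, job
import cv2
for n in ("top","scene"):
    p,d=camera(n); cv2.imwrite(f"pics/{n}0.png",cv2.resize(p,(800,600),interpolation=cv2.INTER_CUBIC)); import numpy as np; np.savez(f"{n}0.npz",p=p,d=d)
    print(n,calibration(n))
s=env.get_state();print(s)
E
```

```text
pics
top {'fx': 390.5553460452272, 'fy': 390.5553460452272, 'cx': 258.97937609977066, 'cy': 187.1732789602995, 'k1': -0.08854496854371877, 'rvec': array([ 2.21175379, -2.17011977,  0.04624625]), 'tvec': array([0.01924456, 0.47657815, 1.04773016])}
scene {'fx': 391.45656519117114, 'fy': 391.45656519117114, 'cx': 250.29409842181713, 'cy': 198.99567075927902, 'k1': -0.01090458722212098, 'rvec': array([ 1.04701072,  2.29127026, -1.1674068 ]), 'tvec': array([ 0.31140998, -0.1686899 ,  1.42518166])}
{'time': 0.1, 'qpos': array([ 1.18087667,  0.47774484,  0.02234037,  1.55631424, -0.01154044,
        1.10933474, -0.08309026]), 'joint_velocities': array([ 0.00093409, -0.00129754,  0.00063419, -0.00178305, -0.00214525,
        0.00080066, -0.00192402]), 'joint_torque': array([ 3.76335447e-03, -5.97768223e+01,  1.61307558e+00, -2.81959713e+01,
        1.27456791e-02,  5.02108742e-03,  1.30801379e-05]), 'tcp_pos': array([ 0.18761564, -0.64797819,  0.30302061]), 'orientation': array([-8.21541332e-04,  9.90087285e-01,  1.40450941e-01, -1.59605880e-04]), 'force': array([ 0.67827524,  0.06445244, -0.23468208]), 'torque': array([-0.04077479,  0.02399149, -0.01996921]), 'gripper_force': 0.0, 'opening': 0.08515525676056103}
```

View pics/top0.png

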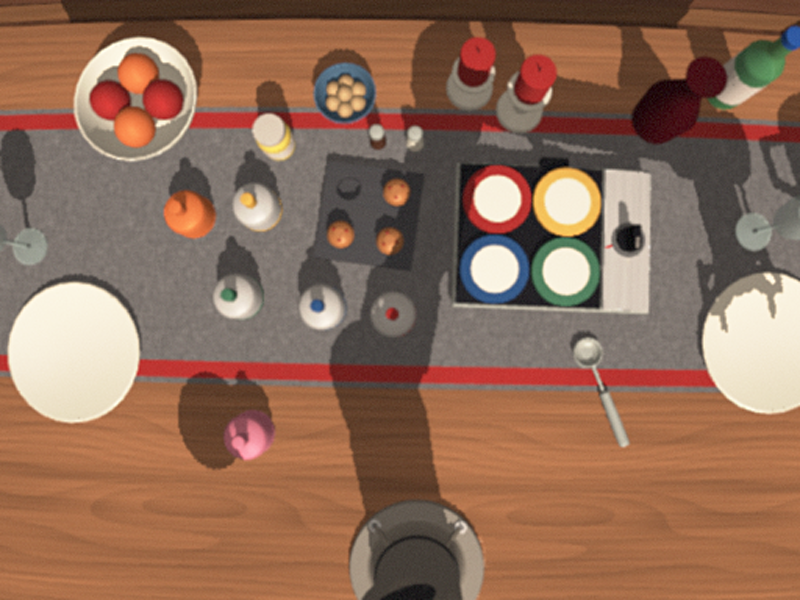

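View pics/scene0.png

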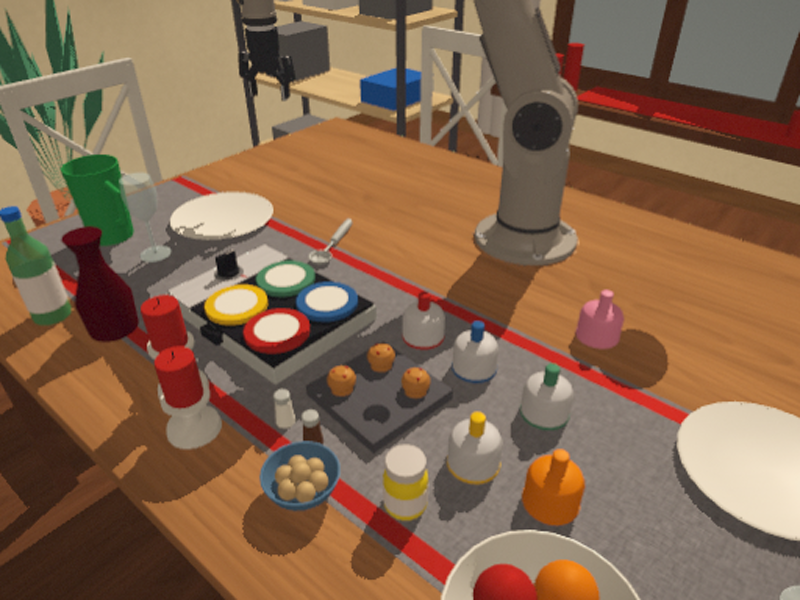

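Three muffins: at top-view (396,192), (340,234) and (389,240). The empty cavity is at (348,187). Plates: red (497,199), yellow (567,201), blue (494,268), green (565,271). Covers: red (393,313), blue (321,306), green (238,297), yellow (256,206). The orange (189,213) and pink (248,436) covers are decoys. The dial is at (629,238), with its pointer to the left.

```bash
cat > h.py <<'E'
from cell import env, kin, camera, calibration, job
import numpy as np, cv2
from scipy.spatial.transform import Rotation as Ro
from scipy.optimize import least_squares
def p2w(c, uv, z):
    uv=np.asarray(uv,float).reshape(-1,2)
    K=np.array([[c['fx'],0,c['cx']],[0,c['fy'],c['cy']],[0,0,1]])
    s=cv2.undistortPoints(uv.reshape(-1,1,2),K,np.array([c['k1'],0,0,0,0.])).reshape(-1,2)
    R=cv2.Rodrigues(np.array(c['rvec']))[0]; o=-R.T@np.array(c['tvec'])
    d=np.c_[s,np.ones(len(s))]@R
    return (o+d*((z-o[2])/d[:,2])[:,None])[:,:2]
def w2p(c,P): return cv2.projectPoints(np.asarray(P,float).reshape(-1,1,3),np.array(c['rvec']),np.array(c['tvec']),np.array([[c['fx'],0,c['cx']],[0,c['fy'],c['cy']],[0,0,1]]),np.array([c['k1'],0,0,0,0.]))[0].reshape(-1,2)
HUE=dict(red=[(0,4),(174,180)],blue=[(100,125)],yellow=[(17,32)],green=[(50,90)],muffin=[(5,16)])
def mask(p,col,smin=110,vmin=40):
    h=cv2.cvtColor(p,cv2.COLOR_BGR2HSV); m=np.zeros(h.shape[:2],np.uint8)
    for a,b in HUE[col]: m|=cv2.inRange(h,(a,smin,vmin),(b,255,255))
    return m
def near(m,uv,r):
    k=np.zeros_like(m); cv2.circle(k,tuple(int(round(x)) for x in uv),int(r),255,-1); return m&k
def circ(c,m,z):
    cs=cv2.findContours(m,cv2.RETR_EXTERNAL,cv2.CHAIN_APPROX_NONE)[0]
    k=max(cs,key=cv2.contourArea).reshape(-1,2)
    X=p2w(c,k,z)
    f=least_squares(lambda q:np.hypot(X[:,0]-q[0],X[:,1]-q[1])-q[2],[*X.mean(0),.03],loss='soft_l1',f_scale=.001)
    return f.x
def down(yaw):   # tool y axis at angle yaw in world xy
    y=np.array([np.cos(yaw),np.sin(yaw),0]); z=np.array([0,0,-1.]); 
    q=Ro.from_matrix(np.c_[np.cross(y,z),y,z]).as_quat(); return np.r_[q[3],q[:3]]
def tcp(): return np.array(env.get_state()['tcp_pos'])
def T(): return round(env.get_state()['time'],1)
E
python3 - <<'E'
from h import *
c=calibration("top"); p=np.load("top0.npz")['p']; S=.64
for n,u in dict(red=(497,199),yellow=(567,201),blue=(494,268),green=(565,271)).items():
    print("plate",n,circ(c,near(mask(p,n),np.array(u)*S,26),.052))
for n,u,k in (("red",(392,313),(392,313)),("blue",(321,306),(318,305)),("green",(238,297),(229,295)),("yellow",(256,206),(249,200))):
    m=near(mask(p,n,90),np.array(k)*S,8); print("cover",n,circ(c,m,.088),p2w(c,np.array(u)*S,.03), (m>0).sum())
for u in ((396,192),(340,234),(389,240)): print("muf",circ(c,near(mask(p,'muffin',80),np.array(u)*S,12),.042))
print("dial",p2w(c,np.array([[629,238],[613,246]])*S,.085)); print(down(0),down(np.pi/2))
# wrist cam view
env.reach(np.r_[p2w(c,np.array([365,215])*S,0)[0],.40],down(np.pi/2))
R=cv2.Rodrigues
w=calibration("wrist"); q,d=camera("wrist"); cv2.imwrite("pics/w1.png",cv2.resize(q,(800,600)))
print(T(),tcp(),w); print(R(w['rvec'])[0].T@-w['tvec'])
E
```

```text
plate red [ 0.63603172 -0.12454444  0.05907763]
plate yellow [ 0.63438277 -0.24283556  0.05875742]
plate blue [ 0.51787844 -0.12069769  0.05808687]
plate green [ 0.58627923 -0.26919154  0.0196889 ]
cover red [0.43824723 0.04860755 0.00935612] [[0.43973811 0.04903612]] 55
cover blue [0.44957509 0.16954527 0.00859657] [[0.44933514 0.17080272]] 46
cover green [0.46417674 0.31486467 0.00764987] [[0.46199345 0.31508536]] 37
cover yellow [0.619819   0.2883052  0.01183331] [[0.620699  0.2891592]] 76
muf [0.64695031 0.04591665 0.02351561]
muf [0.57262593 0.1402631  0.02336154]
muf [0.5628603  0.05586652 0.02337712]
dial [[ 0.5688173  -0.33889739]
 [ 0.55497744 -0.31206921]]
[0.         0.70710678 0.70710678 0.        ] [0.000000e+00 3.061617e-17 1.000000e+00 0.000000e+00]
3.2 [0.61316565 0.10038218 0.39977099] {'fx': 320.2480741481531, 'fy': 320.2480741481531, 'cx': 254.3967200661161, 'cy': 193.79344625950858, 'k1': -0.038099279482081895, 'rvec': array([-2.0734428 , -2.07040226, -0.28759905]), 'tvec': array([-0.10058027, -0.65098008,  0.30222259])}
[0.54335843 0.10042956 0.4689408 ]
```

View pics/w1.png

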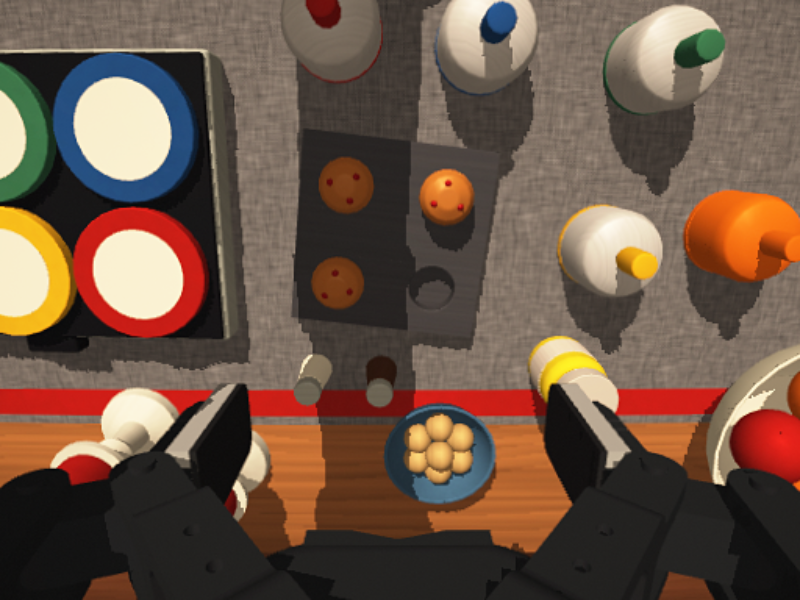

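Wrist view: the muffins are at (346,185), (446,196) and (338,283). The plates and the four true covers are clearly visible. The orange decoy is at (743,240).

Run:
```python
from h import *
S=.64; c=calibration("wrist"); p,d=camera("wrist"); np.savez("w1.npz",p=p)
for u in ((346,185),(446,196),(338,283)): print("muf",circ(c,near(mask(p,'muffin',80),np.array(u)*S,22),.040))
for n,u in (("red",(140,272)),("blue",(125,128))): print("plate",n,circ(c,near(mask(p,n),np.array(u)*S,50),.052))
t=calibration("top"); q=np.load("top0.npz")['p']; u=np.array((565,271))*S
h=cv2.cvtColor(q,cv2.COLOR_BGR2HSV)[int(u[1]),int(u[0])-24:int(u[0])+25]; print(h[:8].tolist())
print("green",circ(t,near(mask(q,'green',70,20),u,26),.052))
yaw=0
for P in ((.439,.049),(.45,.17),(.463,.315),(.573,.14),(.516,-.24),(.518,-.12),(.636,-.124),(.569,-.339)):
  for z in (.12,.3): print(P,z,[kin.inverse_kinematics([*P,z],down(y)) is not None for y in (0,.8,1.57,2.4,-.8)])
```

```text
muf [0.56295109 0.05608987 0.02325559]
muf [0.57295028 0.14052851 0.02320244]
muf [0.64704602 0.04621822 0.0233662 ]
plate red [ 0.63563105 -0.1223564   0.05840589]
plate blue [ 0.51767523 -0.11913547  0.05790405]
[[107, 145, 135], [109, 136, 92], [88, 74, 45], [67, 94, 87], [68, 89, 126], [69, 94, 133], [69, 93, 129], [68, 91, 129]]
green [ 0.51577557 -0.24084458  0.0580157 ]
(0.439, 0.049) 0.12 [True, True, True, True, True]
(0.439, 0.049) 0.3 [True, True, True, True, True]
(0.45, 0.17) 0.12 [True, True, True, True, True]
(0.45, 0.17) 0.3 [True, True, True, True, True]
(0.463, 0.315) 0.12 [True, True, True, True, True]
(0.463, 0.315) 0.3 [True, True, True, True, True]
(0.573, 0.14) 0.12 [True, True, True, True, True]
(0.573, 0.14) 0.3 [True, True, True, True, True]
(0.516, -0.24) 0.12 [True, True, True, True, True]
(0.516, -0.24) 0.3 [True, True, True, True, True]
(0.518, -0.12) 0.12 [True, True, True, True, True]
(0.518, -0.12) 0.3 [True, True, True, True, True]
(0.636, -0.124) 0.12 [True, True, True, True, True]
(0.636, -0.124) 0.3 [True, True, True, True, True]
(0.569, -0.339) 0.12 [True, True, True, True, True]
(0.569, -0.339) 0.3 [True, True, True, True, True]
```

```bash
cat >> h.py <<'E'
Y=np.pi/2
def muffin(src,dst):
    env.grip(.068,30); x,y=src
    env.movel([x,y,.20],.3,down(Y)); env.movel([x,y,.098],.12); env.grip(.03,30)
    s=env.get_state(); print("grip",s['opening'],s['gripper_force'])
    env.movel([x,y,.235],.2); env.movel([*dst,.235],.25); env.movel([*dst,.16],.2)
    hit=env.movel([*dst,.144],.03,stop_force=4); print("hit",hit,tcp(),T(),env.get_state()['opening'])
    env.grip(.066); env.movel([*dst,.235],.2)
E
python3 - <<'E'
from h import *
muffin((.5629,.0560),(.5158,-.2395))
env.movel([.55,-.02,.40],.4)
p,d=camera("wrist"); cv2.imwrite("pics/w2.png",cv2.resize(p,(800,600))); print(T())
E
```

```text
grip 0.04500756659265072 30.374920964241028
hit True [ 0.51600766 -0.23975625  0.14655545] 8.9 0.04483676049938654
10.8
```

View pics/w2.png

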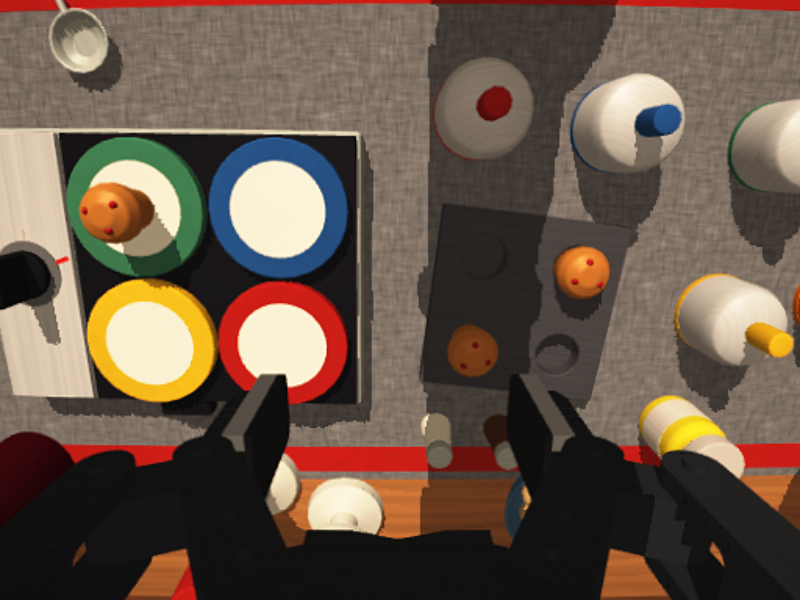

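The muffin stands upright on green at (115,212). I'll move the other two next, then measure.

Run:
```python
from h import *
muffin((.5729,.1405),(.5177,-.1195))
muffin((.6470,.0462),(.6357,-.1230))
env.movel([.65,-.18,.40],.4)
p,d=camera("wrist"); c=calibration("wrist"); cv2.imwrite("pics/w3.png",cv2.resize(p,(800,600))); print(T())
for n,P in (("red",(.6357,-.123)),("blue",(.5177,-.1195)),("green",(.5158,-.2395))):
    u=w2p(c,[*P,.052])[0]; print(n,circ(c,near(mask(p,n,70,20),u,58),.052))
    um=w2p(c,[*P,.088])[0]; print(" muf",circ(c,near(mask(p,'muffin',80),um,26),.088))
```

```text
grip 0.04486582851547039 30.428722500801086
hit True [ 0.51794212 -0.11973087  0.14659136] 16.4 0.044898329686918294
grip 0.04476068281267886 30.910892486572266
hit True [ 0.63589292 -0.12317617  0.1467287 ] 22.3 0.04484674825831546
23.9
red [ 0.63497332 -0.1251035   0.05768918]
 muf [ 0.63451729 -0.1232456   0.02251779]
blue [ 0.51682428 -0.12152591  0.05721448]
 muf [ 0.51687707 -0.11996421  0.02266799]
green [ 0.51555505 -0.24096258  0.05695958]
 muf [ 0.51491142 -0.23944343  0.02265471]
```

View pics/w3.png

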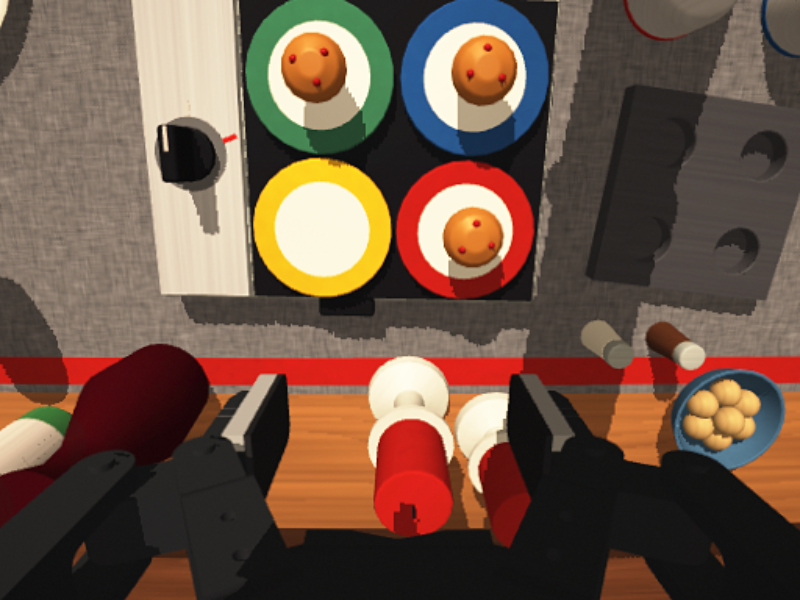

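All three are upright and near centre: (314,67), (484,70) and (473,237). Next is the red cover, re-measured with the wrist camera just before the grasp.

```bash
cat >> h.py <<'E'
PL=dict(red=(.6360,-.1246),blue=(.5178,-.1209),green=(.5160,-.2409))
CV=dict(red=(.4385,.0487),blue=(.4495,.170),green=(.463,.315))
def knob(n,P,z0=0.,r=.05,cam="wrist",save=None):
    c=calibration(cam); p,d=camera(cam)
    if save: cv2.imwrite(save,cv2.resize(p,(800,600)))
    u=w2p(c,[*P,z0+.085])[0]; R=np.linalg.norm(w2p(c,[P[0],P[1]+r,z0+.085])[0]-u)
    m=near(mask(p,n,100,25),u,R)
    k=max(cv2.findContours(m,cv2.RETR_EXTERNAL,cv2.CHAIN_APPROX_NONE)[0],key=cv2.contourArea)
    M=cv2.moments(k); g=np.array([M['m10'],M['m01']])/M['m00']
    a=np.linspace(0,2*np.pi,40); o=np.c_[np.cos(a),np.sin(a)]*.011
    def hull(q): return cv2.convexHull(w2p(c,np.vstack([np.c_[o+q,np.full(40,z0+h)] for h in (.066,.096)])).astype(np.float32))
    def e(q):
        h=hull(q); N=cv2.moments(h); return np.array([N['m10'],N['m01']])/N['m00']-g
    q=least_squares(e,P,diff_step=1e-3).x
    print(n,"knob",q,"area",M['m00'],"model",cv2.contourArea(hull(q)),"px",g/.64); return q
def pick(n):
    P=CV[n]; env.grip(.05,40)
    env.movel([*P,.32],.35,down(Y)); P=knob(n,P,save=f"pics/k_{n}.png")
    env.movel([*P,.25],.2); P2=knob(n,P,r=.03); return P2
def carry(n,P):
    env.movel([*P,.25],.2); env.movel([*P,.140],.1); env.grip(.012,40)
    s=env.get_state(); print("grip",s['opening'],s['gripper_force'],tcp(),T())
    env.movel([*P,.325],.2); D=PL[n]; env.movel([*D,.325],.25); env.movel([*D,.205],.15)
    hit=env.movel([*D,.186],.02,stop_force=5); print("hit",hit,tcp(),env.get_state()['opening'])
    env.grip(.05); env.movel([*D,.325],.2); print(T())
E
python3 - <<'E'
from h import *
P=pick("red"); p,d=camera("wrist"); cv2.imwrite("pics/k_red2.png",cv2.resize(p,(800,600)))
E
```

```text
red knob [0.43769313 0.04802573] area 446.0 model 532.0375291367527 px [398.84447403 272.14475897]
red knob [0.43756172 0.0480473 ] area 772.0 model 919.357372624334 px [397.67547766 306.63961302]
```

View pics/k_red2.png

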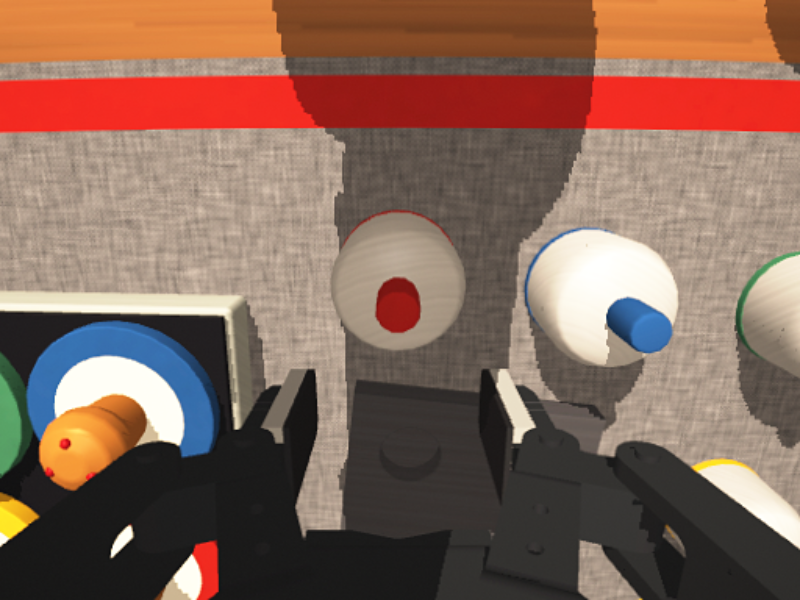

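The red cover is at (398,290), with a red knob and a red rim band, so it is the right one. I'll carry it.

Run:
```python
from h import *
carry("red",(.4384,.0480))
env.movel([.55,-.05,.42],.4)
p,d=camera("wrist"); cv2.imwrite("pics/w4.png",cv2.resize(p,(800,600)))
```

```text
grip 0.020566437082471318 39.160423278808594 [0.43868037 0.04809868 0.14041798] 27.8
hit True [ 0.63586594 -0.12451189  0.19251892] 0.02114182727453036
32.9
```

View pics/w4.png

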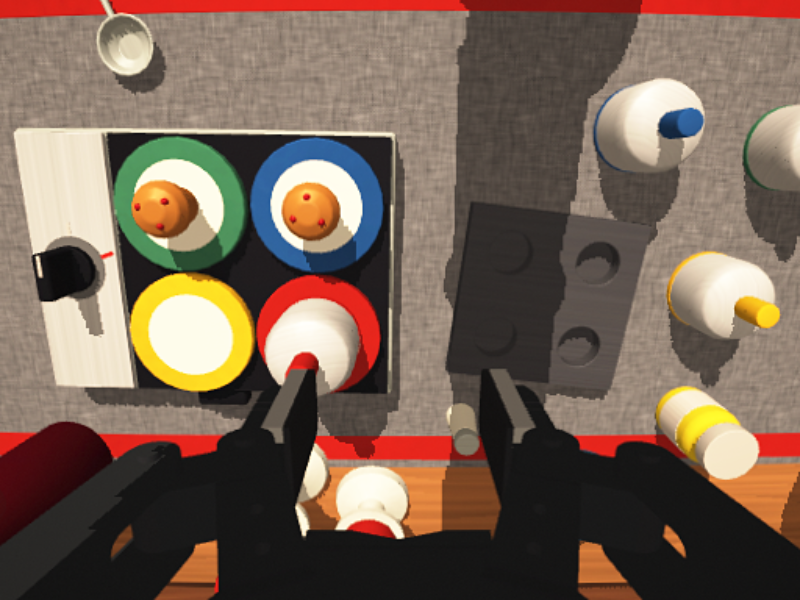

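Red sits flat: its height rose 52.1 mm from pick to placing. Blue and green follow, each measured afresh.

Run:
```python
from h import *
for n in ("blue","green"):
    P=pick(n)
    if np.hypot(*(P-CV[n]))>.06: break
    carry(n,P+[.0008,0])
env.movel([.58,-.18,.40],.4)
p,d=camera("wrist"); c=calibration("wrist"); cv2.imwrite("pics/w5.png",cv2.resize(p,(800,600)))
for n in PL:
    knob(n,PL[n],.052,.02)
```

```text
blue knob [0.44834651 0.17044412] area 421.0 model 533.3045906081097 px [400.28887074 273.261827  ]
blue knob [0.44823508 0.17050425] area 742.5 model 918.0577679902781 px [398.61286476 306.59266274]
grip 0.02063774112323317 39.050390124320984 [0.44934802 0.17069631 0.14048802] 37.0
hit True [ 0.51768508 -0.12087423  0.19250714] 0.02074617008451872
42.3
green knob [0.46359963 0.31712157] area 403.5 model 536.3925042924238 px [404.12665221 276.73417493]
green knob [0.46341462 0.31705581] area 719.0 model 919.0514066513861 px [398.44293289 307.18228442]
grip 0.02066789093363304 39.18810546398163 [0.46447532 0.31734274 0.1405432 ] 46.4
hit True [ 0.51590912 -0.2408075   0.1925224 ] 0.020351520787149094
52.6
red knob [ 0.6346817 -0.1249572] area 398.0 model 492.2326393718831 px [475.23293551 345.34456135]
blue knob [ 0.51688853 -0.12155034] area 386.0 model 497.5408933274448 px [490.05626619 175.13762953]
green knob [ 0.51514262 -0.24041125] area 375.0 model 498.34997799806297 px [305.34097222 172.92777778]
```

View pics/w5.png

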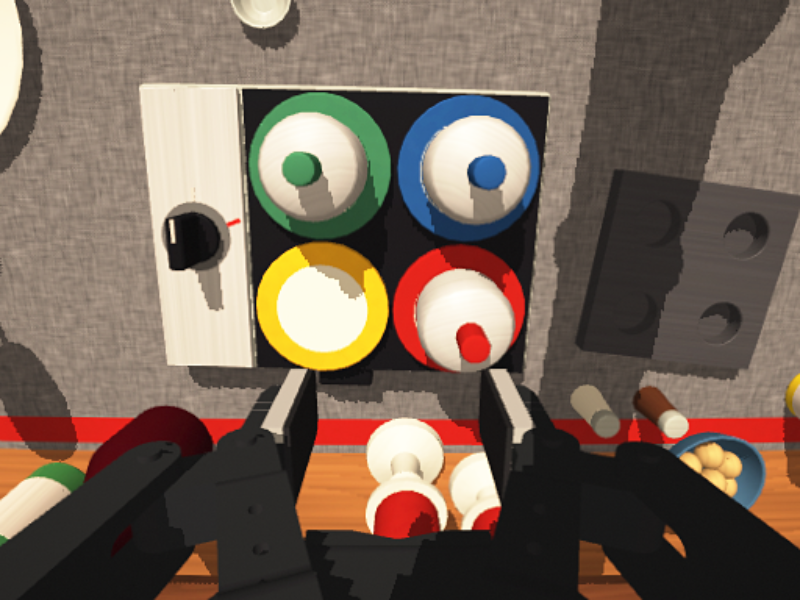

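All three domes sit on their own plates: green (313,165), blue (477,168), red (465,305). I'll check the centring from directly above each one, then look at the dial.

Run:
```python
from h import *
def look(P,z):
    env.movel([P[0]+.07,P[1],z],.3,down(Y))
    return calibration("wrist"),camera("wrist")[0]
ims=[]
for n in PL:
    c,p=look(PL[n],.36); u=w2p(c,[*PL[n],.052])[0]; r=np.linalg.norm(w2p(c,[PL[n][0],PL[n][1]+.064,.052])[0]-u)
    pl=circ(c,near(mask(p,n,60,15),u,r),.052); k=knob(n,PL[n],.052,.02); print(n,"plate",pl,"off mm",(k-pl[:2])*1e3)
    a,b=int(u[1])-90,int(u[0])-90; ims.append(cv2.resize(p[max(a,0):a+180,max(b,0):b+180],(266,266)))
cv2.imwrite("pics/pl.png",np.hstack(ims))
D=(.5688,-.339); c,p=look(D,.33); u=w2p(c,[*D,.085])[0].astype(int); print(u)
a,b=max(u[1]-75,0),max(u[0]-100,0); cv2.imwrite("pics/dial.png",cv2.resize(p[a:a+150,b:b+200],(800,600),interpolation=cv2.INTER_CUBIC))
print(a,b); np.savez("dial.npz",a=a,b=b,**c); print(T())
```

```text
red knob [ 0.63538947 -0.12475759] area 452.0 model 546.4344879095443 px [399.68542588 160.12859513]
red plate [ 0.63690865 -0.12497925  0.05751583] off mm [-1.51918055  0.22166028]
blue knob [ 0.51709553 -0.12110565] area 436.0 model 544.0890028348658 px [399.98208142 157.94151376]
blue plate [ 0.51736783 -0.12133501  0.05737527] off mm [-0.27229882  0.2293571 ]
green knob [ 0.51515606 -0.24092958] area 429.0 model 548.9886310767033 px [396.10103438 157.08588287]
green plate [ 0.51567382 -0.24183702  0.05725982] off mm [-0.51776258  0.90743832]
[253 101]
26 153
55.9
```

View pics/pl.png

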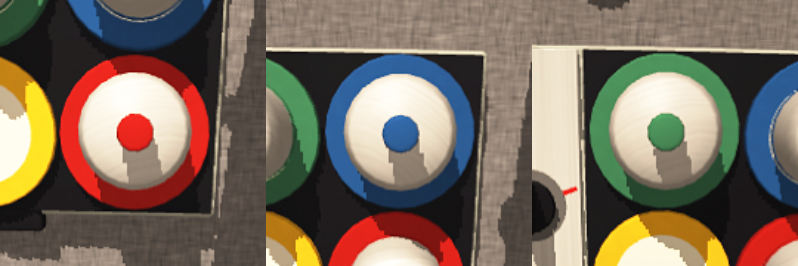

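View pics/dial.png

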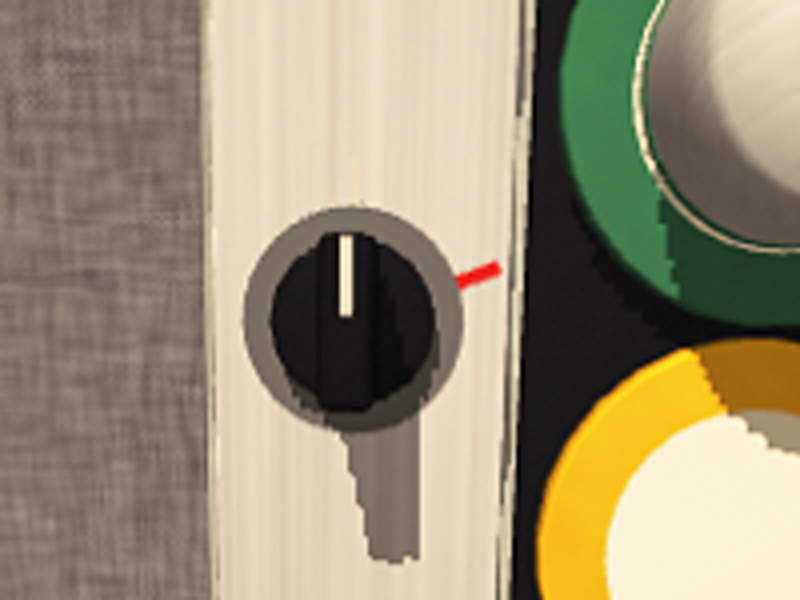

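Covers are centred to within about 1.5 mm. The dial bar lies along world x, centred at crop (345,321), with its pointer at -x. The red mark is about 70° clockwise of it.

Run:
```python
from h import *
z=np.load("dial.npz"); c={k:z[k] for k in z.files}; c={k:(v if v.ndim else float(v)) for k,v in c.items()}
f=lambda u,v:p2w(c,[[c['b']+(u+.5)/4-.5,c['a']+(v+.5)/4-.5]],.085)[0]
D=f(345.5,321)+[.0008,0]; print(D,f(345,233),f(346,410))
env.grip(.04,40); env.movel([*D,.2],.2,down(Y)); env.movel([*D,.129],.1,stop_force=8)
print(tcp(),[kin.inverse_kinematics([*D,.129],down(Y-a))[6] for a in (0,.6,1.25)])
env.grip(.005,60); s=env.get_state(); print(s['opening'],s['gripper_force'],s['force'])
for a in np.arange(.1,1.26,.1):
    env.movel([*D,.129],.05,down(Y-a)); s=env.get_state(); print(round(a,2),s['torque'][2].round(2),s['force'].round(1),round(s['time'],1))
    if a>1.05 and abs(s['torque'][2])>1.5: break
env.grip(.04); env.movel([*D,.2],.1); env.movel([D[0]+.07,D[1],.33],.25,down(Y))
p=camera("wrist")[0]; cv2.imwrite("pics/dial2.png",cv2.resize(p,(800,600),interpolation=cv2.INTER_CUBIC)); print(T())
```

```text
[ 0.57317626 -0.35279898] [ 0.55249753 -0.35270151] [ 0.59314328 -0.35290759]
[ 0.57364672 -0.35278388  0.12941624] [np.float64(1.5666045991171937), np.float64(1.0410672022992153), np.float64(0.4785510314293482)]
0.01279275767526191 59.34566080570221 [-1.13261144  1.84745478  6.00587636]
0.1 0.08 [-0.4  2.1  6.7] 58.5
0.2 0.04 [-0.7  1.4  6.9] 58.7
0.3 0.09 [-0.4  2.   6.1] 59.0
0.4 0.04 [-1.1  1.5  6.4] 59.2
0.5 -0.01 [-1.1  2.   6.7] 59.5
0.6 0.02 [-1.3  1.4  7.1] 59.7
0.7 -0.05 [-1.6  1.4  7.2] 60.0
0.8 -0.06 [-1.2  1.5  6.6] 60.2
0.9 -0.11 [-1.8  1.8  6.5] 60.5
1.0 -0.08 [-1.4  1.7  6.7] 60.7
1.1 -0.09 [-1.9  1.4  6.5] 61.0
1.2 -0.06 [-1.9  1.1  5.8] 61.2
63.9
```

View pics/dial2.png

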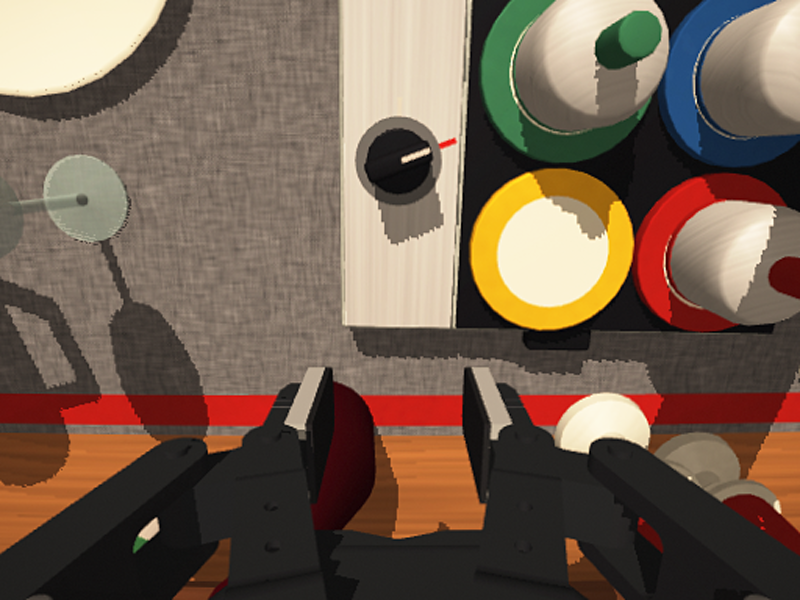

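The pointer at (415,157) lines up with the red mark at (447,144), so the dial is on. I'll do one last centring check of the covers before handing in.

Run:
```python
from h import *
for n in PL:
    P=PL[n]; env.movel([P[0]+.07,P[1],.36],.3,down(Y)); c=calibration("wrist"); p=camera("wrist")[0]
    u=w2p(c,[*P,.052])[0]; r=np.linalg.norm(w2p(c,[P[0],P[1]+.064,.052])[0]-u)
    k=knob(n,P,.052,.03); print(((k-circ(c,near(mask(p,n,60,15),u,r),.052)[:2])*1e3).round(1))
env.movel([.55,.10,.42],.4); p=camera("scene")[0]; cv2.imwrite("pics/end.png",cv2.resize(p,(800,600)))
```

```text
red knob [ 0.63536691 -0.12483289] area 455.0 model 548.0342744120862 px [404.21760531 160.03891941]
[-1.6  0.2]
blue knob [ 0.51715651 -0.12113298] area 439.5 model 546.4001227717381 px [400.30515264 157.84923682]
[-0.2  0.2]
green knob [ 0.51515635 -0.24092584] area 428.0 model 549.2878599507385 px [396.19049357 157.0458528 ]
[-0.5  0.9]
```

View pics/end.png

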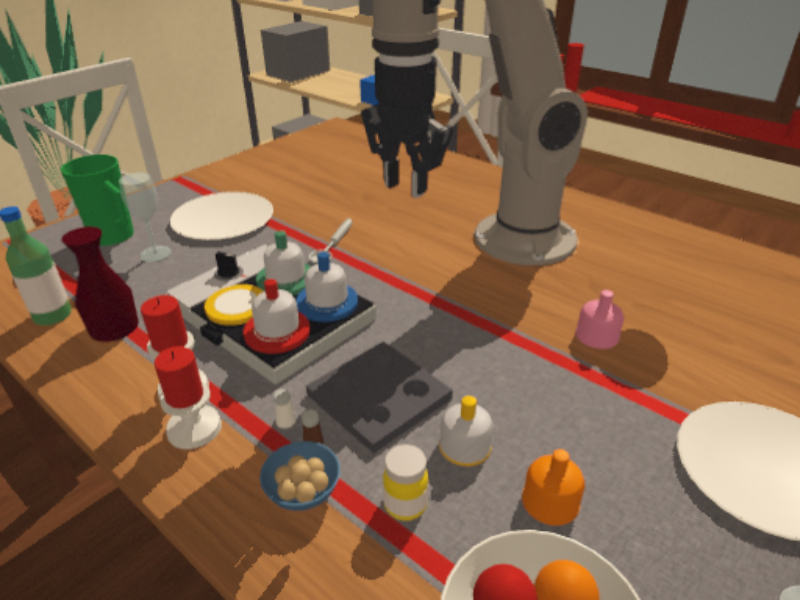

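The final scene shows red (275,315), blue (325,285) and green (283,265) covered. Both shakers are standing at (284,408) and (312,425). The spare yellow cover is at (467,435), a little away from its start; the robot never went to it, and it is not needed.

```bash
python3 -c "
from cell import job; print(job.job_done())"
```

```text
the job is handed in; nothing more can be done
None
```

The job is handed in: all three muffins stand on the red, blue and green plates under matching covers, centred to within about 2 mm by the wrist camera, and the dial is on.

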